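Re-index and load a rotary grinding fixture

TASK

Set up the indexing fixture for the next grind: loosen the orange wing nut by at least half a turn, working around the guard pins, then crank the handwheel clockwise until the table's red mark stands at the yellow pointer, and screw the wing nut fully tight again. Only then lay every steel blank from the bench on the round table, each in a nest of its own: lying flat between the two rails, pointing radially, centred along them, with the mark still at the pointer. Leave the other tools and containers where they are.

Things in the scene. Friction and masses are not known exactly. Their poses are not given: they have to be found in the camera images.
- indexer: the fixed indexing fixture on a green base plate 270 x 530 x 20 mm. Origin on the bench under the axis of the round table; y runs to the handwheel, -x to the yellow pointer at the table's rim (56 mm tall). In this frame: handwheel axis (0, 215) mm, wing nut axis (0, -185) mm, pointer (-142, 0) mm
- pin_a (a point): foot of a steel guard pin, 12 mm in diameter, 33 mm from the wing nut's axis on the fixture's +x side; it rises from the bracket's top (50 mm above the bench, 90 x 60 mm) to 86 mm and obstructs fingers. The nut's +y and -y sides are free
- pin_b (a point): foot of the second guard pin, the same, on the -x side of the wing nut
- wing_nut (a joint): angle of the orange two-winged lock nut (vertical axis), rad; 0 = fully tight against its stop (starts at 0 to 0.3); grows anticlockwise from above as it is loosened, up to 7. At 0 its wings point along the fixture's x. Friction 0.1 N m, stays where left, does not rise. It does not physically block the wheel, but crank only while it is loose
- nut_centre (a point): centre of the wing nut, half-way up, on its axis; x runs along the wings. The wings form a bar 48 mm tip to tip, 16 mm thick, 28 mm high (60 to 88 mm above the bench) with flat tips and sides; it can be gripped across its thickness or tip to tip, the two grasps being 90 degrees apart
- handwheel (a joint): angle of the black handwheel (vertical axis), rad; grows as it is turned clockwise seen from above; 0 = the table's red mark is exactly at the yellow pointer. It starts between 1.4 and 2.2 turns short of 0 (negative). Friction 0.2 N m; stays where it is left
- wheel_centre (a point): centre of the handwheel's top face, on its axis, 76 mm above the bench; wheel 124 mm across
- crank_handle (a point): centre, half-way up, of the upright red crank handle on the handwheel: a cylinder 22 mm in diameter, 50 mm tall (77 to 127 mm above the bench), free to spin about its own axis, 48 mm from the wheel's axis
- table_disc (a joint): angle of the round table, rad, clockwise seen from above; geared to the handwheel: it turns one sixth of the handwheel's angle, the same way round; 0 = red mark at the pointer. The table is an aluminium disc 240 mm across, top 60 mm above the bench, with a red radial line near its rim
- nest0 (a point): one of four nests on the round table, turning with it: the point is on the disc's top face 72 mm from the table's axis, x points radially outward. Two dark rails 60 mm long (radially), 6 mm thick and 6 mm high, stand 36 mm apart (inner faces) either side of the radial line
- nest1 (a point): one of four nests on the round table, turning with it: the point is on the disc's top face 72 mm from the table's axis, x points radially outward. Two dark rails 60 mm long (radially), 6 mm thick and 6 mm high, stand 36 mm apart (inner faces) either side of the radial line
- nest2 (a point): one of four nests on the round table, turning with it: the point is on the disc's top face 72 mm from the table's axis, x points radially outward. Two dark rails 60 mm long (radially), 6 mm thick and 6 mm high, stand 36 mm apart (inner faces) either side of the radial line
- nest3 (a point): one of four nests on the round table, turning with it: the point is on the disc's top face 72 mm from the table's axis, x points radially outward. Two dark rails 60 mm long (radially), 6 mm thick and 6 mm high, stand 36 mm apart (inner faces) either side of the radial line
- blank0_centre (a point): centre of a steel blank, a square bar 90 x 30 x 30 mm, 0.35 kg, long axis x; may be absent (None from the start)
- blank1_centre (a point): centre of a steel blank, a square bar 90 x 30 x 30 mm, 0.35 kg, long axis x; may be absent (None from the start)
- blank2_centre (a point): centre of a steel blank, a square bar 90 x 30 x 30 mm, 0.35 kg, long axis x; may be absent (None from the start)
- blank3_centre (a point): centre of a steel blank, a square bar 90 x 30 x 30 mm, 0.35 kg, long axis x; may be absent (None from the start)
- oil_can_mid (a point): a blue cylindrical oil can, 54 mm across, 130 mm tall, standing; the point is half-way up. Bystander: leave alone
- jar_mid (a point): a lidded jar, 64 mm across, 80 mm tall; the point is half-way up. Bystander: leave alone
- belt_roll_mid (a point): a brown-red ring (rolled grinding belt), 100 mm across, 50 mm high; its centre. Bystander: leave alone
- spanner_grip (a point): grip of a steel spanner lying flat on the bench. Bystander: leave alone
- screwdriver_grip (a point): grip of a screwdriver lying on the bench. Bystander: leave alone
- brush_grip (a point): grip of a bench brush lying on the bench. Bystander: leave alone

How it is judged (in metres and radians):
On the way, in this order (a step that is already met when the one before it is completed fails the run):
1. the wing nut is loosened by half a turn or so (past 2.6 rad) (value of joint wing_nut above 2.6 rad), for 0.2 s.
2. with the nut loose, the handwheel has brought the red mark to the pointer (handwheel within 0.5 rad of 0) (value of joint handwheel between -0.5 and 0.5 rad and value of joint wing_nut above 2 rad), for 0.3 s.
3. the wing nut is tight again (below 0.4 rad) with the mark at the pointer (value of joint handwheel between -0.5 and 0.5 rad and value of joint wing_nut below 0.4 rad), for 0.2 s.
At the end, for the whole second after the job is handed in: Every blank present lies in a nest: its centre within 20 mm of the nest's point seen from above, its long axis within 0.12 rad of radial, flat on the disc; handwheel within 0.5 rad of 0 (table within 4.8 degrees of the pointer); wing nut below 0.4 rad (all of step 3 and ((horizontal distance between blank0_centre and nest0 below 0.02 m and angle between the x axis of blank0_centre and the x axis of nest0, either way round below 0.12 rad and z of blank0_centre in the frame of nest0 between 0.01 and 0.0185 m) or (horizontal distance between blank0_centre and nest1 below 0.02 m and angle between the x axis of blank0_centre and the x axis of nest1, either way round below 0.12 rad and z of blank0_centre in the frame of nest1 between 0.01 and 0.0185 m) or (horizontal distance between blank0_centre and nest2 below 0.02 m and angle between the x axis of blank0_centre and the x axis of nest2, either way round below 0.12 rad and z of blank0_centre in the frame of nest2 between 0.01 and 0.0185 m) or (horizontal distance between blank0_centre and nest3 below 0.02 m and angle between the x axis of blank0_centre and the x axis of nest3, either way round below 0.12 rad and z of blank0_centre in the frame of nest3 between 0.01 and 0.0185 m)) and ((horizontal distance between blank1_centre and nest0 below 0.02 m and angle between the x axis of blank1_centre and the x axis of nest0, either way round below 0.12 rad and z of blank1_centre in the frame of nest0 between 0.01 and 0.0185 m) or (horizontal distance between blank1_centre and nest1 below 0.02 m and angle between the x axis of blank1_centre and the x axis of nest1, either way round below 0.12 rad and z of blank1_centre in the frame of nest1 between 0.01 and 0.0185 m) or (horizontal distance between blank1_centre and nest2 below 0.02 m and angle between the x axis of blank1_centre and the x axis of nest2, either way round below 0.12 rad and z of blank1_centre in the frame of nest2 between 0.01 and 0.0185 m) or (horizontal distance between blank1_centre and nest3 below 0.02 m and angle between the x axis of blank1_centre and the x axis of nest3, either way round below 0.12 rad and z of blank1_centre in the frame of nest3 between 0.01 and 0.0185 m)) and ((horizontal distance between blank2_centre and nest0 below 0.02 m and angle between the x axis of blank2_centre and the x axis of nest0, either way round below 0.12 rad and z of blank2_centre in the frame of nest0 between 0.01 and 0.0185 m) or (horizontal distance between blank2_centre and nest1 below 0.02 m and angle between the x axis of blank2_centre and the x axis of nest1, either way round below 0.12 rad and z of blank2_centre in the frame of nest1 between 0.01 and 0.0185 m) or (horizontal distance between blank2_centre and nest2 below 0.02 m and angle between the x axis of blank2_centre and the x axis of nest2, either way round below 0.12 rad and z of blank2_centre in the frame of nest2 between 0.01 and 0.0185 m) or (horizontal distance between blank2_centre and nest3 below 0.02 m and angle between the x axis of blank2_centre and the x axis of nest3, either way round below 0.12 rad and z of blank2_centre in the frame of nest3 between 0.01 and 0.0185 m)) and ((horizontal distance between blank3_centre and nest0 below 0.02 m and angle between the x axis of blank3_centre and the x axis of nest0, either way round below 0.12 rad and z of blank3_centre in the frame of nest0 between 0.01 and 0.0185 m) or (horizontal distance between blank3_centre and nest1 below 0.02 m and angle between the x axis of blank3_centre and the x axis of nest1, either way round below 0.12 rad and z of blank3_centre in the frame of nest1 between 0.01 and 0.0185 m) or (horizontal distance between blank3_centre and nest2 below 0.02 m and angle between the x axis of blank3_centre and the x axis of nest2, either way round below 0.12 rad and z of blank3_centre in the frame of nest2 between 0.01 and 0.0185 m) or (horizontal distance between blank3_centre and nest3 below 0.02 m and angle between the x axis of blank3_centre and the x axis of nest3, either way round below 0.12 rad and z of blank3_centre in the frame of nest3 between 0.01 and 0.0185 m))); the robot touches nothing.
It fails at once if a blank is laid on the round table while the wing nut is not tight (value of joint wing_nut above 0.6 rad and ((horizontal distance between blank0_centre and indexer below 0.11 m and height (world z) of blank0_centre below 0.085 m) or (horizontal distance between blank1_centre and indexer below 0.11 m and height (world z) of blank1_centre below 0.085 m) or (horizontal distance between blank2_centre and indexer below 0.11 m and height (world z) of blank2_centre below 0.085 m) or (horizontal distance between blank3_centre and indexer below 0.11 m and height (world z) of blank3_centre below 0.085 m))).
It fails at once if a bystander is moved more than 40 mm (distance of any of oil_can_mid, jar_mid, belt_roll_mid, spanner_grip, screwdriver_grip, brush_grip from where it was at the start of the episode above 0.04 m).
Of blank0, blank1, blank2, blank3 only 2 to 4 are there at a start; the rules pass over those that are not, and their reading is None.
At some moment in a run one of blank0, blank1, blank2, blank3 may be knocked a few centimetres aside while the robot is not near it.
Once in a run the grip may slacken for a moment while it holds something.
It also fails if it takes over 210 s, if anything falls off the work surface, if the arm or the gripper's body presses on something with over 40 N, if the wrist force passes 120 N, or if a joint passes its speed limit or range.

ROBOT

A 6-joint arm with a two-finger parallel gripper is mounted at the origin on the work surface. World frame = base frame: x ahead of the robot, y to its left, z up, the work surface at z = 0. Lengths are in mm, angles in rad, forces in N, time in s.
With the tool pointing down it reaches from about 275 to 825 mm from the base axis. Payload 5.2 kg.
Tool frame: the origin (TCP) lies at the very end of the fingers, on their centre line; the grasp point (between the pads) lies 19 mm behind it; z points along the fingers, y is the line along which they close (so a half turn about z gives the same grasp; the last joint's range is limited). The gripper opens to 93 mm and grips with 3 to 60 N. Pads are 15 mm wide; open, the fingers measure 128 mm over their backs; the gripper's body (75 mm by 188 mm) begins 65 mm behind the grasp point.
Start: joints at [-1.329, 0.259, 1.535, -0, 1.348, -0.203], TCP at [236.673, -496.478, 218.653] pointing down, gripper open.
Joint ranges: [-3.14, 3.14], [-0.91, 2.08], [0.19, 2.58], [-1.22, 4.36], [0.22, 2.71], [-3.12, 3.12]. Speed limits (rad/s): [2.57, 2.57, 3.14, 3.14, 3.14, 3.14].

INTERFACE

Orientations are given as [roll, pitch, yaw] about the fixed x, y, z axes, in that order (R = Rz(yaw) Ry(pitch) Rx(roll)).
In Python, from bench import robot gives the robot as it stands. The module is installed in compiled form; this text tells all that it offers. Calls block until the motion is done:
- robot.move_ptp(position, orientation): joint-space move of the TCP to a pose.
- robot.move_linear(position, ori=None, speed=150, f_stop=None): straight line of the TCP; ori=None keeps the orientation; speed is the mean speed in mm/s. With f_stop (N) it stops when the force on the tool has changed by that much, and returns True; else False.
- robot.move_j(angles): joint-space move.
- robot.move_gripper(opening): opening from 0.0 (shut) to 1.0 (fully open); the grip force is fixed at half the most; returns when the fingers have stopped.
- robot.sleep(seconds).
- robot.inverse_kinematics(position, orientation): joint angles nearest the present ones, or None.
- robot.get_image(name): name is "scene" or "top" or "wrist"; returns a dict with "img" (384x512x3 uint8, blue, green, red), "fovy" (degrees; the focal length in pixels is half the picture's height over the tangent of half this angle, whatever the lens; pixels are square), "cx", "cy" (the principal point, pixels), "eye" and "orientation" of the camera in the world. Camera axes: x right, y down, z forward; pixel columns grow to the right and rows downward; lengths in mm; the calibration is good to about 2 mm. The wrist camera is an equidistant fisheye: a pixel r from the principal point sees the ray r / f radians off the axis. A picture is of the moment at which its call begins. There is no depth.
A pose or a line that the arm cannot do raises robot.MotionError and nothing moves.
- robot.hand_in(): hands the job in; it is judged then, once.
Readings, each from a call of its own:
- robot.current_t(): time.
- robot.current_qpos(): joint angles.
- robot.current_joint_vel(): joint speeds.
- robot.current_joint_efforts(): joint torques, N m.
- robot.current_tcp_pos(): TCP position.
- robot.current_eef_rot(): TCP orientation.
- robot.current_contact_force(): force on the tool from outside, world axes, zero at the start.
- robot.current_ft_torque(): the same for the moment, N m.
- robot.current_gripper_width(): opening from 0.0 (shut) to 1.0 (fully open).
- robot.current_finger_force(): force on a finger pad.
Only numpy, scipy, OpenCV 4.12 (cv2) and the standard library are available. Lean on these libraries where they do the work, as an engineer would, in place of code of your own. Each camera call takes 0.05 s, during which the arm holds its last target. There are 200 camera calls.

## Working session

There is one attempt and no reset: what is moved stays moved. The work goes in short steps, each a Python script; the robot and the scene stay as the last script left them, time stands still between calls to the robot, and variables do not carry over. Pictures are saved under pics/ and viewed, at most 14 in all, crops included, and the job is handed in when it is done.

```bash
mkdir -p pics; ls
cat > h.py <<'E'
import numpy as np, cv2
from bench import robot
from scipy.spatial.transform import Rotation as R
def cam(n):
    c=robot.get_image(n); return c
def rays(c,uv):
    uv=np.atleast_2d(np.asarray(uv,float)); im=c["img"]; f=im.shape[0]/2/np.tan(np.radians(c["fovy"])/2)
    d=(uv-[c["cx"],c["cy"]])/f
    if c.get("fish"):
        r=np.linalg.norm(d,axis=1,keepdims=True)+1e-9; v=np.c_[d/r*np.sin(r),np.cos(r)]
    else: v=np.c_[d,np.ones(len(d))]
    return v@R.from_euler("xyz",c["orientation"]).as_matrix().T
def onz(c,uv,z):
    v=rays(c,uv); e=np.asarray(c["eye"],float); return (e+v*((z-e[2])/v[:,2])[:,None])[:,:2]
E
python3 - <<'E'
from h import *
for n in ("top","scene"):
    c=cam(n); cv2.imwrite(f"pics/{n}0.png",cv2.resize(c["img"],(800,600),interpolation=cv2.INTER_CUBIC)); print({k:v for k,v in c.items() if k!="img"})
    np.save(f"{n}0.npy",c,allow_pickle=True)
E
```

```text
pics
{'fovy': 49.09173376182699, 'cx': 257.1755679674293, 'cy': 184.73570386575028, 'eye': array([ 491.93128472,   10.23939174, 1383.49593957]), 'orientation': array([-3.0783319 ,  0.00830579, -1.60083169])}
{'fovy': 54.94080391784712, 'cx': 257.6841455534994, 'cy': 190.9687804734484, 'eye': array([1436.739595  , -524.38023923,  998.22094591]), 'orientation': array([-2.31540085, -0.01106339,  1.03320029])}
```

View pics/top0.png

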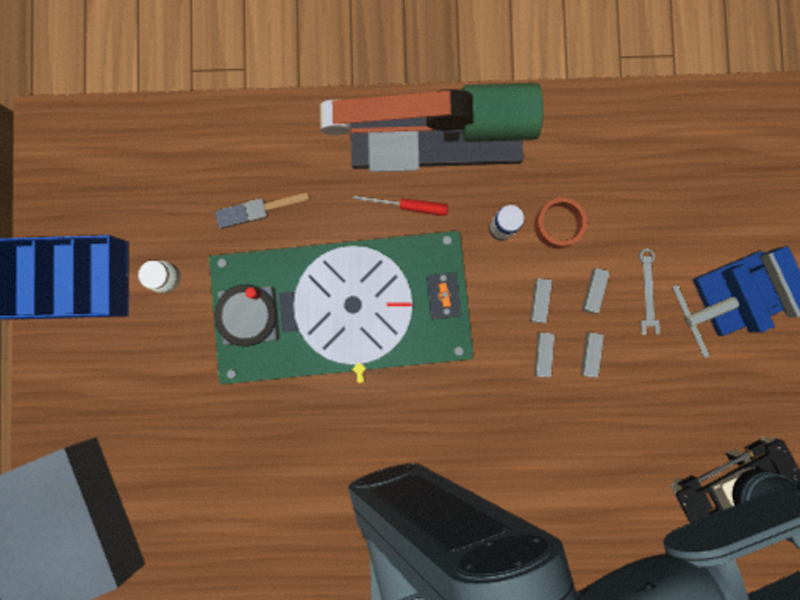

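View pics/scene0.png

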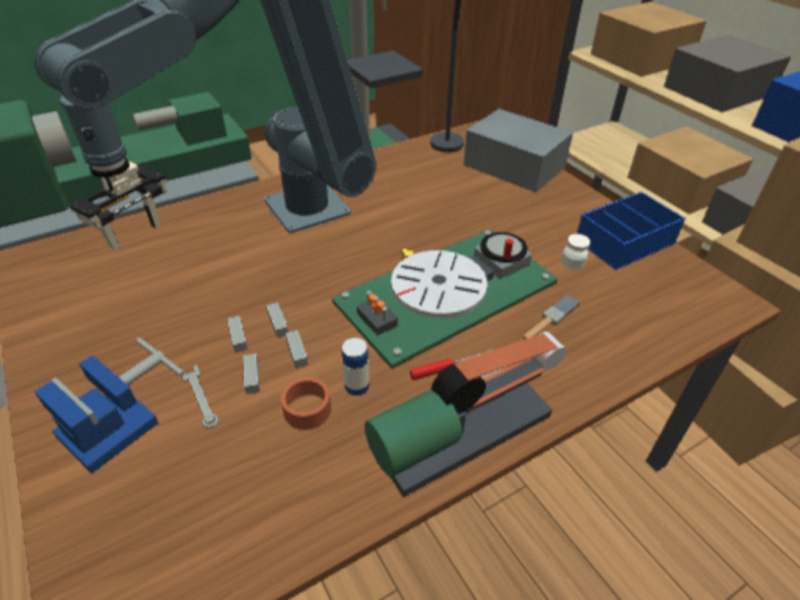

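The top view (800 px scale) shows the table axis at about (353,304) and the red mark at (400,304). The pointer is at (359,372), the nut at (444,295) and the handle at (251,293). There are four blanks near (542,300), (596,290), (545,354) and (593,354).

```bash
cat >> h.py <<'E'
def comps(m,amin=15):
    cs,_=cv2.findContours(m.astype(np.uint8),cv2.RETR_EXTERNAL,cv2.CHAIN_APPROX_NONE)
    return [k for k in cs if cv2.contourArea(k)>=amin]
def rect(c,k,z):
    "minAreaRect in mm of contour at height z: centre, long, short, angle of long axis"
    p=onz(c,k[:,0,:]+0.0,z).astype(np.float32); b=cv2.boxPoints(cv2.minAreaRect(p))
    e=[b[1]-b[0],b[2]-b[1]]; l=[np.linalg.norm(x) for x in e]; i=int(l[1]>l[0])
    return b.mean(0),l[i],l[1-i],np.arctan2(e[i][1],e[i][0])
E
cat > m.py <<'E'
from h import *
c=np.load("top0.npy",allow_pickle=True).item(); im=c["img"]; H,S,V=[a.astype(int) for a in cv2.split(cv2.cvtColor(im,cv2.COLOR_BGR2HSV))]
g=(H>60)&(H<90)&(S>90)
g[:130]=0
for k in comps(g,3000): print("plate",rect(c,k,20))
w=np.zeros(H.shape,bool); w[150:250,130:305]=1
for n,m,z in (("orange",(H>5)&(H<17)&(S>180)&(V>150)&w,88),("yellow",(H>22)&(H<35)&(S>150),56),("red",((H<4)|(H>176))&(S>160)&w,60)):
    for k in comps(m,4): r=rect(c,k,z); print(n,k[:,0].mean(0),r, "z127",onz(c,k[:,0].mean(0),127) if n=="red" else "")
b=np.zeros(H.shape,bool); b[165:250,330:405]=1
for k in comps((S<60)&b,80): print("blank",k[:,0].mean(0),rect(c,k,30))
d=(S<40)&(V>150)&w
for k in comps(d,500): 
    p=onz(c,cv2.convexHull(k)[:,0]+0.,60).astype(np.float32); print("disc",cv2.minEnclosingCircle(p))
E
python3 m.py
```

```text
plate (array([545.1054, 149.5313], dtype=float32), np.float32(523.38824), np.float32(263.82278), np.float32(-1.500872))
orange [284.27777778 192.33333333] (array([549.7228 , -64.52753], dtype=float32), np.float32(23.995361), np.float32(12.602498), np.float32(0.3466989)) z127 
orange [283.125  183.9375] (array([574.8664  , -62.011665], dtype=float32), np.float32(16.642366), np.float32(13.678118), np.float32(0.28766888)) z127 
yellow [229.53846154 238.65384615] (array([409.92548, 112.26247], dtype=float32), np.float32(34.35491), np.float32(18.860119), np.float32(-0.026247486)) z127 
red [255.   194.75] (array([545.468  ,  26.48721], dtype=float32), np.float32(44.100147), np.float32(3.151843), np.float32(1.5404376)) z127 [[542.00993538  25.684986  ]]
red [160.4  186.95] (array([578.28467, 325.79865], dtype=float32), np.float32(19.231089), np.float32(18.989275), np.float32(1.5403361)) z127 [[574.0228407  308.63878275]]
blank [378.81428571 226.9       ] (array([ 431.96173, -365.99646], dtype=float32), np.float32(88.1854), np.float32(34.63888), np.float32(-0.18924667))
blank [348.18309859 226.70422535] (array([ 435.0946 , -268.13547], dtype=float32), np.float32(87.904274), np.float32(32.63241), np.float32(-0.12617819))
blank [346.01428571 192.04285714] (array([ 545.24066, -266.00323], dtype=float32), np.float32(89.87163), np.float32(32.410545), np.float32(-0.17459883))
blank [381.11594203 185.73913043] (array([ 563.0672, -379.6645], dtype=float32), np.float32(90.7361), np.float32(34.245495), np.float32(-0.3117336))
disc ((533.2572631835938, 339.18341064453125), 44.253997802734375)
disc ((547.859619140625, 119.85330963134766), 119.95912170410156)
```

```bash
cat >> h.py <<'E'
PI=np.pi; YAW=0.07; AX=np.array([547.5,119.7])
def fx(x,y): c,s=np.cos(YAW),np.sin(YAW); return AX+[c*x-s*y,s*x+c*y]
def down(yaw): return [PI,0,yaw]
def wrist():
    c=cam("wrist"); c["fish"]=1; return c
E
python3 - <<'E'
from h import *
print(robot.current_eef_rot())
N=fx(0,-185); print(N)
for y in (0.07,0.07+PI,0.07-PI):
    for d in (-1.1,0,1.1):
        q=robot.inverse_kinematics([*N,65],down(y+d)); print(y+d,None if q is None else np.round(q,2))
robot.move_ptp([*N,200],down(YAW))
c=wrist(); print(robot.current_t(),{k:v for k,v in c.items() if k!="img"}); np.save("w1.npy",c,allow_pickle=True); cv2.imwrite("pics/w1.png",c["img"])
E
```

```text
[-3.13994703e+00 -2.92453822e-04  4.44828931e-01]
[560.43942676 -64.84693505]
-1.03 [-0.31  0.43  1.7  -0.    1.02  2.29]
0.07 [-0.31  0.43  1.7  -0.    1.02  1.19]
1.1700000000000002 [-0.31  0.43  1.7  -0.    1.02  0.09]
2.111592653589793 [-0.31  0.43  1.7   0.    1.02 -0.85]
3.211592653589793 [-0.31  0.43  1.7   0.    1.02 -1.95]
4.311592653589793 [-0.31  0.43  1.7  -0.    1.02 -3.05]
-4.171592653589793 [-0.31  0.43  1.7   0.    1.02 -0.85]
-3.0715926535897933 [-0.31  0.43  1.7   0.    1.02 -1.95]
-1.9715926535897932 [-0.31  0.43  1.7  -0.    1.02 -3.05]
2.1 {'fovy': 65.70646984690485, 'cx': 254.00120007967973, 'cy': 190.6363499740459, 'eye': array([642.62788187, -60.20700948, 365.7117354 ]), 'orientation': array([ 2.84206269e+00,  5.59944815e-04, -1.50183630e+00]), 'fish': 1}
```

View pics/w1.png

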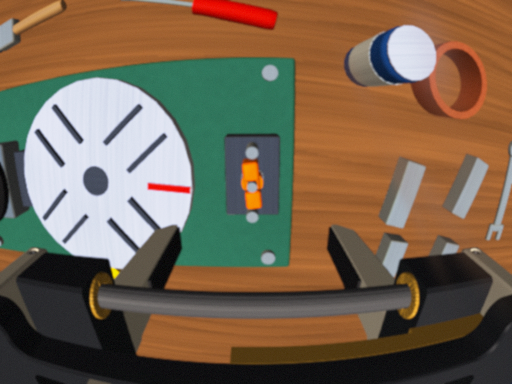

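The wrist view shows the nut at (252,185), with pin tops at (252,152) and (252,216). The wings lie roughly along the line between the pins, turned slightly.

Run:
```python
from h import *
c=np.load("w1.npy",allow_pickle=True).item(); im=c["img"]; H,S,V=[a.astype(int) for a in cv2.split(cv2.cvtColor(im,cv2.COLOR_BGR2HSV))]
w=np.zeros(H.shape,bool); w[138:225,226:278]=1
for k in comps((H>5)&(H<17)&(S>180)&(V>150)&w,10): print("o",k[:,0].mean(0),rect(c,k,88))
for k in comps((S<60)&(V>110)&w,10): print("pin/hub",k[:,0].mean(0),onz(c,k[:,0].mean(0),86))
d=(S<40)&(V>150); d[:,230:]=0
k=max(comps(d,500),key=cv2.contourArea); p=onz(c,cv2.convexHull(k)[:,0]+0.,60).astype(np.float32); print("disc",cv2.minEnclosingCircle(p),cv2.fitEllipse(p))
m=(((H<4)|(H>176))&(S>160)); m[:150]=0; m[220:]=0; m[:,230:]=0
for k in comps(m,10): print("red",rect(c,k,60))
```

```text
o [251.61206897 184.56896552] (array([562.04205 , -63.201195], dtype=float32), np.float32(48.688885), np.float32(20.381754), np.float32(0.07642837))
pin/hub [251.53125 216.6875 ] [[528.6680298  -65.40892812]]
pin/hub [251.71428571 186.5       ] [[560.52112331 -63.47343804]]
pin/hub [251.67567568 152.59459459] [[594.11056469 -61.18139239]]
disc ((548.2891845703125, 120.60803985595703), 119.68081665039062) ((548.3019409179688, 120.41986083984375), (237.72242736816406, 238.23776245117188), 17.92467498779297)
red (array([545.2836  ,  28.285099], dtype=float32), np.float32(47.762417), np.float32(6.2340193), np.float32(1.5434563))
```

```bash
sed -i 's/YAW=0.07; AX=.*/YAW=0.067; AX=np.array([548.2,120.4]); N=np.array([561.2,-63.6])/' h.py
cat >> h.py <<'E'
def twist(a,b,opening,z=63):
    "grip nut with finger line at fixture y + a, turn to b, release, lift"
    robot.move_gripper(opening); robot.move_ptp([*N,105],down(YAW+a))
    hit=robot.move_linear([*N,z],speed=100,f_stop=12)
    robot.move_gripper(0); w=robot.current_gripper_width()
    for f in np.linspace(a,b,5)[1:]: robot.move_ptp([*N,z],down(YAW+f))
    print("twist",a,b,"hit",hit,"w",round(w*93,1),round(robot.current_gripper_width()*93,1),"F",np.round(robot.current_contact_force(),1),"M",np.round(robot.current_ft_torque(),2),"t",robot.current_t())
    robot.move_gripper(opening); robot.move_linear([*N,105],speed=150)
def shot(name):
    c=wrist(); cv2.imwrite(f"pics/{name}.png",c["img"]); np.save(name+".npy",c,allow_pickle=True); return c
E
python3 - <<'E'
from h import *
twist(0.12,1.0,0.48)
robot.move_ptp([*N,200],down(YAW)); shot("w2")
E
```

```text
twist 0.12 1.0 hit False w 15.5 15.9 F [-1.   2.1  5.2] M [0.43 0.13 0.1 ] t 5.9333
```

View pics/w2.png

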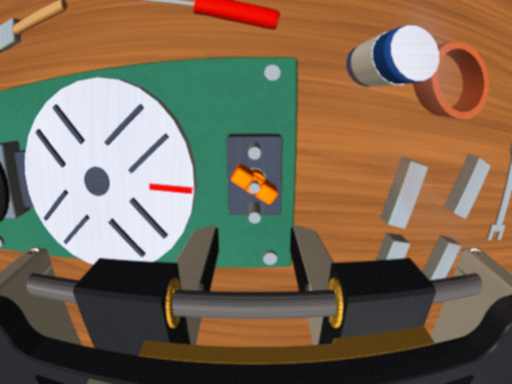

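The nut at (255,186) has turned about 57° anticlockwise, as planned. I'll continue with the next two grips.

Run:
```python
from h import *
twist(1.0-PI/2,1.0,0.73)
twist(1.0-PI/2,0.05,0.48)
robot.move_ptp([*N,200],down(YAW)); c=shot("w3")
im=c["img"]; H,S,V=[a.astype(int) for a in cv2.split(cv2.cvtColor(im,cv2.COLOR_BGR2HSV))]
w=np.zeros(H.shape,bool); w[138:225,226:285]=1
for k in comps((H>5)&(H<17)&(S>180)&(V>150)&w,10): r=rect(c,k,88); print("o",r,"rel",r[3]-YAW)
Wc=fx(0,215); print(Wc)
for y in (0,PI/2,-PI/2,.8,-.8):
  for p in [(48,0),(-48,0),(0,48),(0,-48)]:
    q=robot.inverse_kinematics([Wc[0]+p[0],Wc[1]+p[1],92],down(y)); print(y,p,None if q is None else np.round(q,2))
```

```text
twist -0.5707963267948966 1.0 hit False w 47.9 47.6 F [-0.7  2.5  5.9] M [0.52 0.02 0.11] t 12.1333
twist -0.5707963267948966 0.05 hit False w 15.7 15.6 F [0.1 1.5 5.2] M [ 0.41 -0.02  0.14] t 17.3833
o (array([550.64325, -63.86097], dtype=float32), np.float32(26.199123), np.float32(15.743172), np.float32(0.20691891)) rel 0.13991891
o (array([572.372  , -63.33321], dtype=float32), np.float32(26.881706), np.float32(19.782618), np.float32(-0.0059850975)) rel -0.0729851
[533.80577492 334.91761299]
0 (48, 0) [ 0.36  0.57  1.38 -0.    1.19  1.93]
0 (-48, 0) [ 0.41  0.44  1.6  -0.    1.1   1.99]
0 (0, 48) [ 0.45  0.55  1.42 -0.    1.18  2.02]
0 (0, -48) [ 0.31  0.46  1.56 -0.    1.12  1.88]
1.5707963267948966 (48, 0) [ 0.36  0.57  1.38 -0.    1.19  0.36]
1.5707963267948966 (-48, 0) [ 0.41  0.44  1.6  -0.    1.1   0.41]
1.5707963267948966 (0, 48) [ 0.45  0.55  1.42 -0.    1.18  0.45]
1.5707963267948966 (0, -48) [ 0.31  0.46  1.56 -0.    1.12  0.31]
-1.5707963267948966 (48, 0) [ 0.36  0.57  1.38  0.    1.19 -2.79]
-1.5707963267948966 (-48, 0) [ 0.41  0.44  1.6   0.    1.1  -2.73]
-1.5707963267948966 (0, 48) [ 0.45  0.55  1.42  0.    1.18 -2.69]
-1.5707963267948966 (0, -48) [ 0.31  0.46  1.56  0.    1.12 -2.83]
0.8 (48, 0) [ 0.36  0.57  1.38 -0.    1.19  1.13]
0.8 (-48, 0) [ 0.41  0.44  1.6  -0.    1.1   1.19]
0.8 (0, 48) [ 0.45  0.55  1.42 -0.    1.18  1.22]
0.8 (0, -48) [ 0.31  0.46  1.56 -0.    1.12  1.08]
-0.8 (48, 0) [ 0.36  0.57  1.38 -0.    1.19  2.73]
-0.8 (-48, 0) [ 0.41  0.44  1.6  -0.    1.1   2.79]
-0.8 (0, 48) [ 0.45  0.55  1.42 -0.    1.18  2.82]
-0.8 (0, -48) [ 0.31  0.46  1.56 -0.    1.12  2.68]
```

```bash
cat >> h.py <<'E'
W=fx(0,215)
def crank(a0,total,yaw=0.8,z=92,step=15):
    P=lambda a:[*(W+48*np.array([np.cos(a),np.sin(a)])),z]
    robot.move_gripper(0.7); p=P(a0); robot.move_ptp([p[0],p[1],160],down(yaw))
    print("hit",robot.move_linear(p,speed=100,f_stop=12)); robot.move_gripper(0)
    n=int(np.ceil(total/np.radians(step))); fm=0
    for i in range(1,n+1):
        robot.move_linear(P(a0-total*i/n),speed=90); fm=max(fm,np.linalg.norm(robot.current_contact_force()[:2]))
        if robot.current_gripper_width()*93<18: print("lost",i,n); break
    print("w",robot.current_gripper_width()*93,"fmax",fm,"t",robot.current_t())
    robot.move_gripper(0.7); p=robot.current_tcp_pos(); robot.move_linear([p[0],p[1],160],speed=150)
E
python3 - <<'E'
from h import *
crank(np.radians(-33.2),np.radians(506.2))
robot.move_ptp([*N,200],down(YAW)); c=shot("w4")
E
```

```text
hit False
w 21.908332197351474 fmax 9.534583329234545 t 32.5
```

View pics/w4.png

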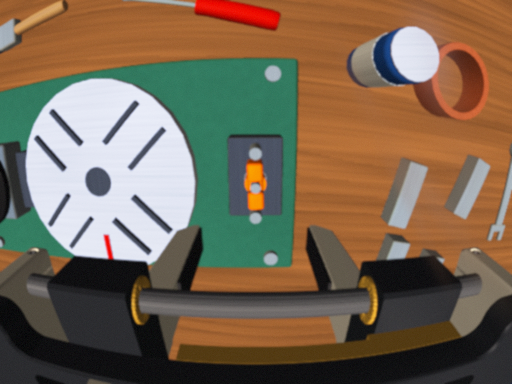

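The mark is now toward the pointer, at (108,247). I'll measure it from above the table.

```bash
cat > tab.py <<'E'
from h import *
import sys
def table(name,xy=(-95,0)):
    robot.move_ptp([*fx(*xy),230],down(YAW)); c=shot(name)
    im=c["img"]; H,S,V=[a.astype(int) for a in cv2.split(cv2.cvtColor(im,cv2.COLOR_BGR2HSV))]
    out={}
    for n,m,z in (("red",((H<4)|(H>176))&(S>160),60),("yel",(H>22)&(H<35)&(S>150),56),("dark",(V<90)&(S<120),66)):
        for k in comps(m,12):
            p=rect(c,k,z); d=p[0]-AX; r=np.linalg.norm(d)
            if r<165 and p[1]<90: print(n,np.round(p[0],1),"r",round(r,1),"ang",round(np.degrees(np.arctan2(d[1],d[0])-YAW)%360,1),"size",np.round(p[1:3],1),"dir",round(np.degrees(p[3]-YAW)%180,1))
if __name__=="__main__": table(sys.argv[1])
E
python3 tab.py w5
```

```text
red [455.1 116. ] r 93.2 ang 178.8 size [45.6  5.7] dir 178.4
yel [410.1 110.8] r 138.5 ang 180.1 size [35.2 26.7] dir 0.0
dark [548.2 132.4] r 12.0 ang 86.1 size [21.3  5. ] dir 174.0
dark [559.2 -21.4] r 142.2 ang 270.6 size [84.  21.4] dir 172.0
```

View pics/w5.png

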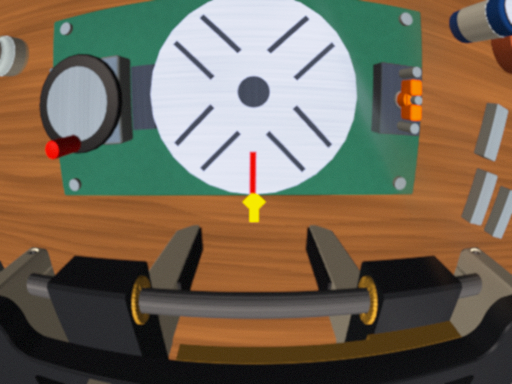

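The mark at (253,172) stands at the pointer (254,205) within about 1°. Next I tighten the nut.

Run:
```python
from h import *
twist(0.05,1.0-PI/2,0.48)
twist(1.0,1.0-PI/2,0.73)
twist(1.0,-0.02,0.48)
robot.move_ptp([*N,200],down(YAW)); c=shot("w6")
im=c["img"]; H,S,V=[a.astype(int) for a in cv2.split(cv2.cvtColor(im,cv2.COLOR_BGR2HSV))]
w=np.zeros(H.shape,bool); w[138:225,226:285]=1; m=(H>5)&(H<17)&(S>180)&(V>150)&w
for k in comps(m,10): r=rect(c,k,88); print("o",r,"rel",r[3]-YAW)
c=np.load("w5.npy",allow_pickle=True).item(); V=c["img"].max(2); m=(V<125).astype(np.uint8)
for k in comps(m,30):
    p=rect(c,k,66); d=p[0]-AX; r=np.linalg.norm(d)
    if r<110 and 45<p[1]<75: print(np.round(p[0],1),"r",round(r,1),"size",np.round(p[1:3],1),"dir",round(np.degrees(p[3]-YAW)%180,1))
cv2.imwrite("pics/w6c.png",cv2.resize(im[130:230,200:310],None,fx=4,fy=4))
```

```text
twist 0.05 -0.5707963267948966 hit False w 15.5 15.9 F [-0.9  2.3  4.7] M [ 0.46  0.19 -0.1 ] t 40.2
twist 1.0 -0.5707963267948966 hit False w 47.6 48.3 F [-2.3  0.8  5.6] M [ 0.29  0.43 -0.05] t 46.2083
twist 1.0 -0.02 hit False w 16.0 15.5 F [-1.9  1.3  4.7] M [0.18 0.36 0.38] t 51.7583
o (array([561.96045 , -63.500717], dtype=float32), np.float32(48.690483), np.float32(19.450626), np.float32(0.05733591)) rel -0.009664092
[483.5  80. ] r 76.3 size [57.7  3.7] dir 44.7
[479.4 154.4] r 76.8 size [57.8  3.2] dir 134.6
[514.2  52.1] r 76.2 size [57.5  4.2] dir 44.3
[506.9 185.2] r 76.9 size [58.2  4.4] dir 134.6
[588.4  56.8] r 75.2 size [57.3  3.6] dir 134.4
[581.2 189.6] r 76.6 size [58.2  3.8] dir 44.5
[616.6  87.3] r 75.9 size [57.7  4.2] dir 134.4
[612.4 162.1] r 76.6 size [57.9  4.2] dir 44.3
```

View pics/w6c.png

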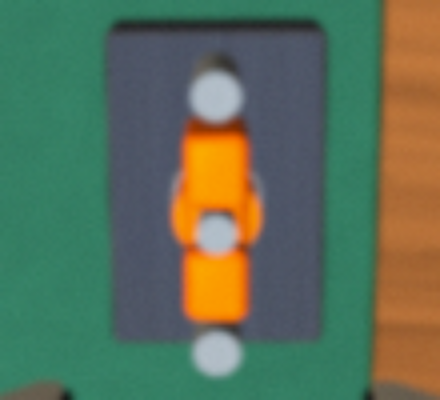

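The nut is tight: the wings line up with the pins and the stop moment was felt. Now the blanks.

```bash
cat > blk.py <<'E'
from h import *
C=np.array([547.8,120.9]); A0=np.radians(48.3)
def nest(i):
    a=A0+i*PI/2; return C+72*np.array([np.cos(a),np.sin(a)]), (a+PI/2)%PI-PI/2
def blanks(name=None):
    robot.move_ptp([400,-315,250],down(0)); c=shot(name or "b"); im=c["img"]
    S=cv2.cvtColor(im,cv2.COLOR_BGR2HSV)[:,:,1]; m=cv2.morphologyEx(((S<70)&(im.max(2)>90)).astype(np.uint8),cv2.MORPH_OPEN,np.ones((3,3)))
    out=[]
    for k in comps(m,150):
        p,l,s,a=rect(c,k,30)
        if 75<l<115 and 25<s<50 and -440<p[1]<-210 and 350<p[0]<650: out.append((p,(a+PI/2)%PI-PI/2)); print("blank",np.round(p,1),round(float(l)),round(float(s)),round(float(out[-1][1]),2))
    return out
def pick(p,a):
    robot.move_gripper(0.65); robot.move_ptp([*p,90],down(a))
    hit=robot.move_linear([*p,9],speed=120,f_stop=12); robot.move_gripper(0); w=robot.current_gripper_width()*93
    robot.move_linear([*p,140],speed=180); robot.sleep(.2); print("pick hit",hit,"w",round(w,1),"F",np.round(robot.current_contact_force(),1)); return w>26
def place(i):
    p,a=nest(i); robot.move_ptp([*p,140],down(a)); w=robot.current_gripper_width()*93; print("carry w",round(w,1),"Fz",robot.current_contact_force()[2])
    robot.move_linear([*p,80],speed=150); hit=robot.move_linear([*p,68.5],speed=40,f_stop=8); z=robot.current_tcp_pos()[2]
    robot.move_gripper(0.5); robot.move_linear([*p,140],speed=200); print("placed",i,"hit",hit,"z",round(z,1),"t",robot.current_t())
E
python3 - <<'E'
from blk import *
b=blanks("b1")
if b:
    b.sort(key=lambda t:t[0][0]+t[0][1]*.2,reverse=True)
    if pick(*b[0]): place(0)
    robot.move_ptp([*(fx(-95,0)),230],down(YAW)); shot("p1")
E
```

```text
blank [ 410.  -340.8] 90 31 -0.16
blank [ 435.  -268.6] 90 31 -0.12
blank [ 545.6 -266.8] 90 32 -0.17
blank [ 562.6 -379.6] 91 31 -0.31
pick hit False w 29.7 F [ 0.   0.2 -2.3]
carry w 30.2 Fz -2.6908853823311407
placed 0 hit True z 69.2 t 62.075
```

```bash
python3 -c "
import cv2,numpy as np
a=cv2.imread('pics/b1.png');b=cv2.imread('pics/p1.png');cv2.imwrite('pics/bp.png',np.hstack([cv2.resize(a,(400,300)),cv2.resize(b,(400,300))]))"
```

```text
(no output)
```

View pics/bp.png

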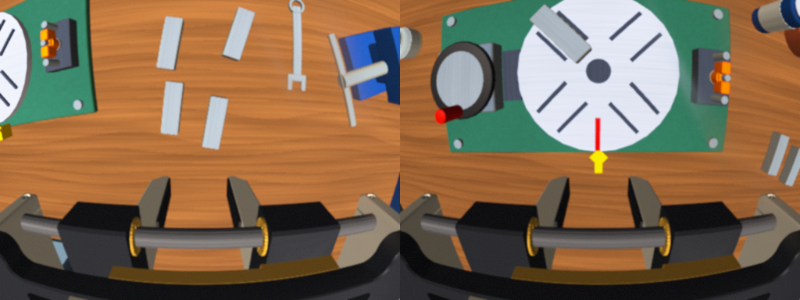

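The left half shows one blank knocked aside, now at (410,-341), and all of them were detected. The right half shows the first blank lying between the rails at (560,33). I'll continue with the rest.

```bash
sed -i 's/move_gripper(0.65)/move_gripper(0.58)/' blk.py
python3 - <<'E'
from blk import *
for i in (3,1,2):
    b=blanks(); b.sort(key=lambda t:t[0][0]+t[0][1]*.2,reverse=True)
    if not b or not pick(*b[0]): break
    place(i)
blanks(); robot.move_ptp([*(fx(-95,0)),230],down(YAW)); c=shot("p2"); im=c["img"]
cv2.imwrite("pics/p2z.png",cv2.resize(im[:250,20:440],None,fx=1.9,fy=1.9))
E
```

```text
blank [ 410.  -340.9] 90 31 -0.16
blank [ 434.9 -268.8] 90 31 -0.12
blank [ 562.5 -379.5] 91 31 -0.31
pick hit False w 29.6 F [-0.1  0.3 -3.7]
carry w 29.7 Fz -4.987458050119999
placed 3 hit True z 69.5 t 71.875
blank [ 409.9 -341. ] 90 31 -0.16
blank [ 434.9 -268.8] 90 31 -0.13
pick hit False w 29.8 F [ 0.1  0.7 -4.4]
carry w 29.9 Fz -4.403110736263957
placed 1 hit True z 69.3 t 80.6583
blank [ 410.  -340.9] 90 31 -0.16
pick hit False w 30.1 F [ 0.4 -0.  -5.2]
carry w 29.5 Fz -5.142300425955197
placed 2 hit True z 69.4 t 89.5167
```

View pics/p2z.png

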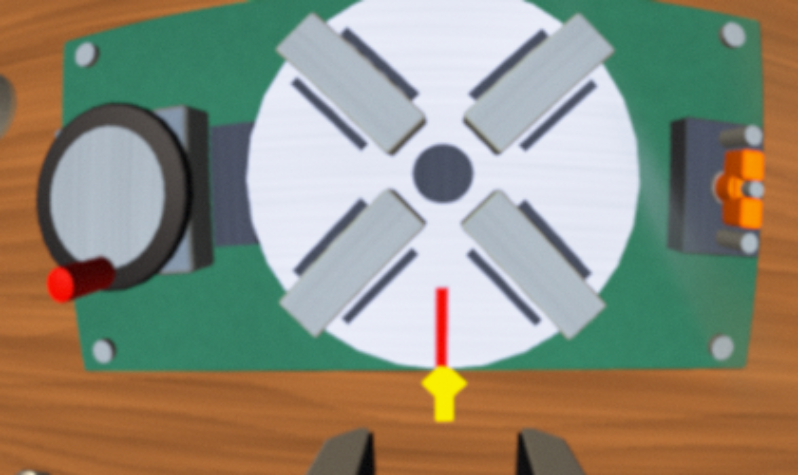

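All four blanks lie between their rails, the mark (442,325) is at the pointer and the nut is tight. One quick numeric check before handing in.

Run:
```python
from blk import *
c=np.load("p2.npy",allow_pickle=True).item(); im=c["img"]; ok=[]
m=cv2.morphologyEx(((im.max(2)>120)&(im.max(2)<208)&(cv2.cvtColor(im,cv2.COLOR_BGR2HSV)[:,:,1]<70)).astype(np.uint8),cv2.MORPH_OPEN,np.ones((3,3)))
for k in comps(m,300):
    p,l,s,a=rect(c,k,90)
    if not 75<l<110 or np.linalg.norm(p-C)>110: continue
    i=min(range(4),key=lambda j:np.linalg.norm(nest(j)[0]-p)); q,b=nest(i); e=np.linalg.norm(p-q); da=abs((a-b+PI/2)%PI-PI/2)
    print(i,np.round(p,1),round(float(l)),round(float(s)),"err",round(e,1),round(float(da),3)); ok.append(e<12 and da<.08)
if len(ok)==4 and all(ok): print(robot.hand_in())
```

```text
2 [501.4  66.9] 91 31 err 1.5 0.004
1 [495.9 169. ] 91 32 err 1.8 0.011
3 [603.3  72.5] 90 31 err 1.8 0.012
0 [596.5 174.2] 89 31 err 0.9 0.016
the job is handed in; nothing more can be done
None
```

The job is handed in: the mark is at the pointer to about 1°, the nut is tight, and all four blanks are in their nests, within 2 mm of centre and 0.02 rad of radial by my last camera check; the hand-in returned no verdict.

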